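# Put the mandarin away in the drawer under the shelf

### The job

Put the mandarin (the small round orange fruit) into the open drawer of the small wooden drawer unit, reaching in under its overhanging shelf; set it down gently inside and let go. Then push the drawer fully shut with the mandarin in it, and leave the lemon and the milk jug where they are.

Things in the scene. Friction and masses are not known exactly. Their poses are not given: they have to be found in the camera images.
- mandarin_mid (a point): the middle of the loose mandarin: a small round orange fruit, 46 mm wide and 40 mm high, about 36 g, on the worktop to the right of the drawer unit. The point lies 20 mm above its underside
- unit: the fixed small drawer unit of light wood, 240 mm wide. Origin: on the worktop under the middle of the front edge of its lower case; x points into the unit (away from the robot), y left, z up. The case is 160 mm deep (x 0 to 160 mm) and 102 mm high; the drawer space inside has clear height from z 10 to 88 mm. Side panels rise to the shelf
- drawer_in (a point): centre of the drawer's inner floor, 18 mm above the worktop; axes as the unit's, moves with the drawer. Inside it is 133 mm front to back (x -66 to 67) and 190 mm wide (y -95 to 95); side and back walls rise to 54 mm above the worktop, the front to 65 mm. Only the part forward of the case's front edge is open from above
- drawer_front (a point): the centre of the outer face of the drawer front, 35 mm above the worktop; axes as the unit's, so one pushes along +x. The front is plain, without handle, 12 mm thick, 236 mm wide, from 5 to 65 mm above the worktop
- drawer (a joint): how far the drawer is open, in m: 0 is fully shut, 0.125 the stop. It slides stiffly (about 1.5 N) and stays where it is left
- jug: the loose steel milk jug, 62 mm across, 87 mm with its handle strap, 78 mm high, a bystander; origin under its middle
- lemon: the loose lemon, 73 x 53 mm and 53 mm high, a bystander; origin under its middle
- shelf_edge (a point): the middle of the front edge of the unit's overhanging shelf, at its underside, 265 mm above the worktop; axes as the unit's. The shelf is 250 mm wide and 16 mm thick and reaches 65 mm forward of the case, over the open drawer, with a slim steel bracket at each end; jars stand on it farther back

How it is judged (in metres and radians):
On the way:
1. the mandarin lies in the still open drawer (open by 50 mm or more), at rest and let go (value of joint drawer above 0.05 m and x of mandarin_mid in the frame of drawer_in between -0.066 and 0.067 m and y of mandarin_mid in the frame of drawer_in between -0.095 and 0.095 m and z of mandarin_mid in the frame of drawer_in below 0.045 m and contact force between mandarin and the fingers below 0.05 N and linear speed of mandarin below 0.05 m/s), for 0.2 s.
At the end, for the whole second after the job is handed in: The drawer is shut to within 6 mm and the mandarin lies at rest inside it: its middle within the drawer's walls and less than 45 mm above the drawer's floor (value of joint drawer below 0.006 m and x of mandarin_mid in the frame of drawer_in between -0.066 and 0.067 m and y of mandarin_mid in the frame of drawer_in between -0.095 and 0.095 m and z of mandarin_mid in the frame of drawer_in below 0.045 m and linear speed of mandarin below 0.05 m/s); the robot touches nothing.
It fails at once if the milk jug or the lemon is moved by more than 40 mm (distance of any of jug, lemon from where it was at the start of the episode above 0.04 m).
It fails at once if the mandarin is thrown or dropped from a height (free of the fingers and faster than 1.0 m/s, a fall of 50 mm) (linear speed of mandarin above 1 m/s and contact force between mandarin and the fingers below 0.05 N).
It also fails if it takes over 59 s, if anything falls off the work surface, if the arm or the gripper's body presses on something with over 40 N, if the wrist force passes 120 N, or if a joint passes its speed limit or range.

### The arm

A 6-joint arm with a two-finger parallel gripper is mounted at the origin on a cart in front of the work surface, level with it; the furniture and walls round the work are solid. World frame = base frame: x ahead of the robot, y to its left, z up, the work surface at z = 0. Lengths are in mm, angles in rad, forces in N, time in s.
With the tool pointing down it reaches from about 350 to 975 mm from the base axis. Payload 7.1 kg.
Tool frame: the origin (TCP) lies midway between the tips of the shut fingers; the grasp point (between the pads) lies 19 mm behind it; z points along the fingers, y is the line along which they close (so a half turn about z gives the same grasp; the last joint's range is limited). The gripper opens to 88 mm and grips with 3 to 60 N. Pads are 20 mm wide; open, the fingers measure 115 mm over their backs; the gripper's body (75 mm by 178 mm) begins 61 mm behind the grasp point.
Start: joints at [-0.019, 0.423, 1.63, -0, 1.089, -0.019], TCP at [624.984, 0.026, 222.675] pointing down, gripper open.
Joint ranges: [-3, 3], [-0.9, 2.11], [0.09, 2.58], [-1.31, 4.45], [0.11, 2.69], [-2.54, 2.54]. Speed limits (rad/s): [2.39, 2.39, 3.01, 3.14, 3.14, 3.14].

### API

Orientations are given as a rotation vector (axis times angle).
In Python, from workcell import get_obs, get_image, camera_params, close_job gives the robot as it stands.
- The arm moves only by the shell command python3 -m creep 'ROWS' [OPENING]. ROWS is a JSON object of lists of equal length, an entry for each row: "delta_pos": the shift along the tool's x, y, z in m, a list of three; "twist": the turn, a rotation vector about the tool's x, y, z in degrees, a list of three. A call has 1 to 20 rows; each row shifts and turns the commanded pose from where the row before left it, along the tool's axes as they then stand; what a row does not reach is not made up. A row lasts 1/12 s, in which the tool goes at most 41.7 mm and 7.16 degrees, less where a joint would pass 70% of its speed; a pose out of reach is approached as far as the arm can. A call with a gripper value outside its range is refused whole. OPENING is the opening, from 0 (shut) to 1 (fully open), set as the call begins (- or left out, the last holds). The fingers move at their own pace and stop on an object; the grip force is fixed at half the most. Time passes only in rows, so rows that do not move let the fingers close. It gives the time, the measured TCP pose, the force, the opening and the grip force at its end, in the units of the state.
- get_obs(): the state, without advancing time (a new reading comes with each control period).
- get_image(name): name is "scene" or "side" or "wrist"; returns (picture, depth): 400x640x3 uint8, red, green, blue; 400x640 float32, mm along the optical axis (not along the pixel's ray), 0 where there is no reading.
- camera_params(name): a dict with "camera_matrix" (3x3 intrinsics, pixels), "k1" (the pictures are not rectified: a ray, as slopes to the right and down, at radius r is drawn at 1 + k1 r^2 times it, then the intrinsics apply), "extrinsics" (4x4, takes a point from camera to world coordinates). Camera axes: x right, y down, z forward; pixel columns grow to the right and rows downward; lengths in mm; the calibration is good to about 2 mm. A picture is of the moment at which its call begins: read the wrist's pose just before it. camera_params takes no time and is no camera call; for the wrist camera it gives the pose at the moment of the call.
- close_job(): hands the job in; it is judged then, once.
The state is a dict: "t": time; "qpos": joint angles; "qvel": joint speeds; "joint_torque": joint torques, N m; "ee_pos": TCP position; "orientation": TCP orientation; "ft_force": force on the tool from outside, world axes, zero at the start; "moment": the same for the moment, N m; "width": finger opening in mm; "grasp_force": force on a finger pad.
Only numpy, scipy, OpenCV 4.12 (cv2) and the standard library are available. Lean on these libraries where they do the work, as an engineer would, in place of code of your own. Each camera call takes 0.05 s, during which the arm holds its last target. There are 200 camera calls.

## Working session

There is one attempt and no reset: what is moved stays moved. The work goes in short steps, Python scripts to look and compute and a shell command to move; the robot and the scene stay as the last step left them, time stands still between calls to the robot, and variables do not carry over. Pictures are saved under pics/ and viewed, at most 10 in all, crops included, and the job is handed in when it is done.

```bash
mkdir -p pics; cat > h.py <<'E'
import numpy as np, cv2, json
from workcell import get_obs, get_image, camera_params, close_job
def grab(n):
    p=camera_params(n); im,d=get_image(n); return im,d,p
def rays(uv,p):
    K=np.array(p["camera_matrix"],float); uv=np.atleast_2d(uv).astype(float)
    xy=(uv-K[:2,2])/[K[0,0],K[1,1]]; s=xy.copy()
    for _ in range(20): s=xy/(1+p["k1"]*(s**2).sum(1,keepdims=True))
    T=np.array(p["extrinsics"]); d=np.c_[s,np.ones(len(s))]
    return T[:3,3], d@T[:3,:3].T   # unit depth dirs
def pts(uv,d,p):
    o,r=rays(uv,p); uv=np.atleast_2d(uv).astype(int); return o+r*d[uv[:,1],uv[:,0]][:,None]
def plane(uv,p,z):
    o,r=rays(uv,p); return o+r*((z-o[2])/r[:,2])[:,None]
def tri(uv1,p1,uv2,p2):
    o1,r1=rays(uv1,p1);o2,r2=rays(uv2,p2);a=np.c_[r1[0],-r2[0]]
    t=np.linalg.lstsq(a,o2-o1,rcond=None)[0]; A=o1+r1[0]*t[0];B=o2+r2[0]*t[1]; return (A+B)/2,np.linalg.norm(A-B)
E
python3 - <<'E'
from h import *
for n in("scene","side"):
    im,d,p=grab(n); cv2.imwrite(f"pics/{n}0.png",im[...,::-1]); np.savez(f"{n}0.npz",im=im,d=d,p=p)
    print(n,np.round(p["extrinsics"],2).tolist(),p["k1"])
    hsv=cv2.cvtColor(im,cv2.COLOR_RGB2HSV)
    m=cv2.inRange(hsv,(5,170,100),(17,255,255)); k,_,s,c=cv2.connectedComponentsWithStats(m)
    for i in range(1,k):
        if s[i,4]>60: print(s[i],c[i].round(1),pts(c[i],d,p).round(0))
print(get_obs())
E
```

```text
scene [[-0.02, -0.56, 0.83, -458.79], [-1.0, -0.01, -0.03, -18.26], [0.03, -0.83, -0.56, 897.04], [0.0, 0.0, 0.0, 1.0]] -0.08845828537564603
side [[-0.83, -0.27, 0.48, -94.27], [-0.55, 0.39, -0.74, 1008.23], [0.01, -0.88, -0.48, 828.05], [0.0, 0.0, 0.0, 1.0]] -0.17008625127866753
[333 205  13  12 119] [339.  210.2] [[ 627. -189.   35.]]
{'t': 0.1, 'qpos': array([-1.90416822e-02,  4.23744643e-01,  1.63058724e+00, -3.74617922e-05,
        1.08862716e+00, -1.90358895e-02]), 'qvel': array([-0.00033837, -0.00304712, -0.00373098, -0.00034635,  0.000906  ,
        0.00039687]), 'joint_torque': array([ 6.49496542e-04, -5.45618248e+01, -2.74323839e+01,  6.46709581e-02,
        1.88581715e-02,  1.54216096e-06]), 'ee_pos': array([ 6.24502521e+02, -1.13749678e-03,  2.22002138e+02]), 'orientation': array([-2.22074852e+00, -2.22077428e+00,  1.52558666e-03]), 'ft_force': array([-0.28740856, -0.48777287,  0.07219442]), 'moment': array([-0.00339617, -0.07007455,  0.00601056]), 'grasp_force': 0.0, 'width': 87.96427002034497}
```

View pics/scene0.png

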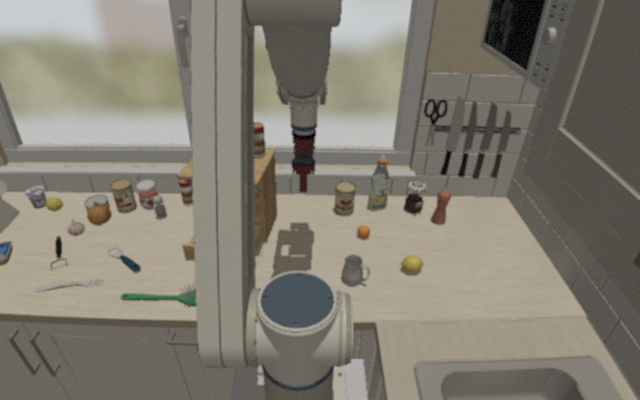

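View pics/side0.png

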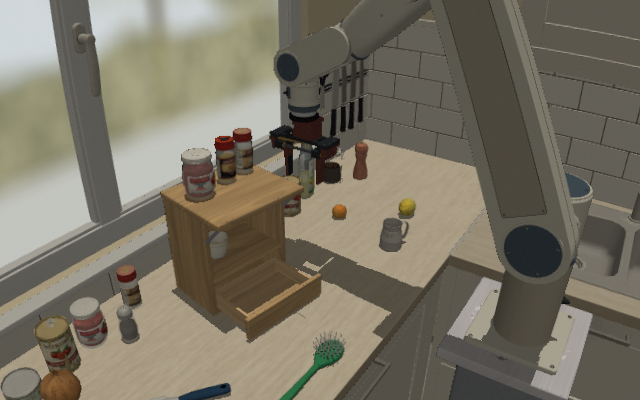

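Scene view: mandarin near (364,232), jug (353,269), lemon (412,264), with the unit mostly hidden behind the arm. Side view: mandarin at (340,212), jug (392,235), lemon (407,207). The open drawer's front top edge runs from about (250,330) to (321,278), and the shelf front edge from about (213,222) to (302,183).

```bash
python3 - <<'E'
from h import *
D={n:np.load(f"{n}0.npz",allow_pickle=True) for n in("scene","side")}
c={}
for n,roi in(("scene",(350,220,380,245)),("side",(328,200,352,224))):
    f=D[n];im=f["im"];x0,y0,x1,y1=roi
    h=cv2.cvtColor(im,cv2.COLOR_RGB2HSV)[y0:y1,x0:x1]; m=cv2.inRange(h,(3,150,60),(18,255,255))
    M=cv2.boundingRect(m);mm=cv2.moments(m,True); c[n]=(mm["m10"]/mm["m00"]+x0,mm["m01"]/mm["m00"]+y0); print(n,M,c[n])
    print("on z=20",plane(c[n],f["p"].item(),20).round(1))
print("tri",tri(c["scene"],D["scene"]["p"].item(),c["side"],D["side"]["p"].item()))
# cloud
f=D["side"];p=f["p"].item();d=f["d"]
v,u=np.mgrid[0:400,0:640]; P=pts(np.c_[u.ravel(),v.ravel()],d,p).reshape(400,640,3); np.save("P.npy",P)
for q in [(250,333),(285,305),(320,280),(250,326),(317,277),(280,300),(214,222),(258,203),(300,186),(240,210),(392,240),(392,222),(407,207),(265,290),(230,290),(302,183),(265,310),(300,290),(250,240)]: print(q,P[q[1],q[0]].round(0))
s=f["im"][150:350,150:350]; cv2.imwrite("pics/c1.png",cv2.resize(s,(600,600),interpolation=cv2.INTER_CUBIC)[...,::-1])
E
```

```text
scene (8, 7, 11, 11) (363.1666666666667, 231.55555555555554)
on z=20 [[ 636.5 -208.5   20. ]]
side (5, 5, 13, 13) (338.9791666666667, 210.95833333333334)
on z=20 [[ 638.5 -207.8   20. ]]
tri (array([ 638.84887095, -208.90301252,   18.81461607]), np.float64(1.0418354990400034))
(250, 333) [504. 379.  28.]
(285, 305) [489. 269.  40.]
(320, 280) [469. 153.  49.]
(250, 326) [507. 374.  43.]
(317, 277) [471. 163.  63.]
(280, 300) [493. 283.  63.]
(214, 222) [591. 367. 279.]
(258, 203) [564. 258. 282.]
(300, 186) [538. 137. 281.]
(240, 210) [577. 302. 281.]
(392, 240) [ 414. -129.   36.]
(392, 222) [ 438. -173.   64.]
(407, 207) [ 460. -325.   37.]
(265, 290) [583. 229.  16.]
(230, 290) [636. 297.  36.]
(302, 183) [ 808. -245.   54.]
(265, 310) [500. 329.  62.]
(300, 290) [480. 221.  57.]
(250, 240) [673. 172. 101.]
```

View pics/c1.png

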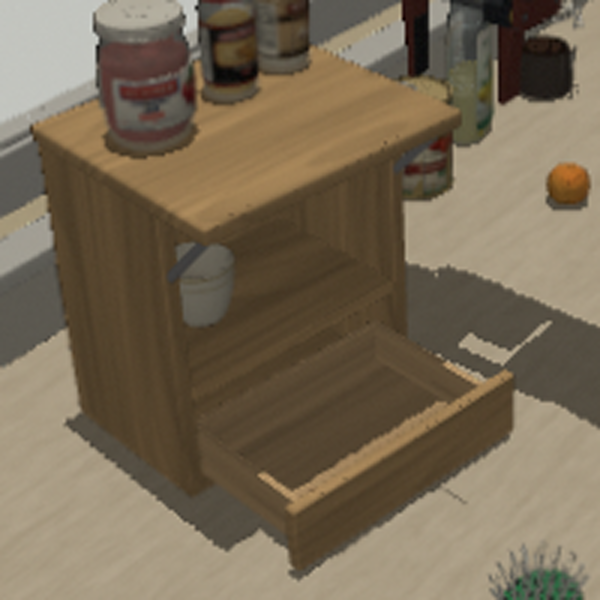

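Crop: the shelf front corners sit at crop (202,235) and (460,118). The drawer front's outer top edge runs from (290,515) to (513,375). The drawer is wide open and empty.

```bash
python3 - <<'E'
from h import *
f=np.load("side0.npz",allow_pickle=True);p=f["p"].item();P=np.load("P.npy")
cr=lambda x,y:(x/3+150-.33,y/3+150-.33)
def fitpoly(poly):
    m=np.zeros((400,640),np.uint8);cv2.fillPoly(m,[np.array([cr(*q) for q in poly]).round().astype(int)],1)
    Q=P[m>0];Q=Q[Q[:,0]>100];c=np.median(Q,0);Q=Q[np.linalg.norm(Q-c,axis=1)<200]
    n=np.linalg.svd(Q-Q.mean(0))[2][2];return Q.mean(0),n,len(Q)
c,n,k=fitpoly([(300,525),(500,400),(500,420),(302,550)])
print("front face",c,n,k)
a=plane(cr(290,513),p,65)[0];b=plane(cr(513,375),p,65)[0];print("front top",a,b,np.linalg.norm(a-b))
s=plane(cr(204,240),p,281)[0];t=plane(cr(460,118),p,281)[0];print("shelf",s,t,np.linalg.norm(s-t))
g=plane(cr(193,493),p,0)[0];print("case front left bottom",g)
for nm,u,v in(("front",a,b),("shelf",s,t)):
    y=(u-v)[:2];print(nm,"yaw",np.degrees(np.arctan2(y[1],y[0]))-90,"mid",(u+v)/2)
fl=fitpoly([(290,400),(370,370),(400,390),(300,450)]);print("floor",fl)
print("rim depth z", [P[int(cr(x,y)[1]),int(cr(x,y)[0])].round(0) for x,y in((400,450),(350,480),(450,420))])
# scene check of shelf right corner and right drawer side not visible
for nm,q in(("jug",(392,235)),("lemon",(407,207))): print(nm,plane(q,p,30))
E
```

```text
front face [489.112796   277.4569604   37.31126494] [ 0.98518772 -0.15972337  0.06239879] 569
front top [507.93282441 382.99963323  65.        ] [468.02179512 152.05960571  65.        ] 234.3633643945888
shelf [561.22541397 387.6713337  281.        ] [523.60448532 145.61751852 281.        ] 244.95996350012646
case front left bottom [ 6.38192888e+02  3.56766555e+02 -1.13686838e-13]
front yaw -9.805001225235443 mid [487.97730977 267.52961947  65.        ]
shelf yaw -8.83444485675875 mid [542.41494965 266.64442611 281.        ]
floor (array([600.51854092, 218.64897718,  17.90202217]), array([-0.00999126, -0.01263206,  0.99987029]), 506)
rim depth z [array([490., 275.,  61.]), array([497., 328.,  65.]), array([479., 228.,  65.])]
jug [[ 429.24812406 -160.92085145   30.        ]]
lemon [[ 465.05936083 -336.9404867    30.        ]]
```

```bash
python3 -m creep '{"delta_pos":[[0,0,0],[0,0,0],[0,0,0],[0,0,0],[0,0,0],[0,0,0],[0,0,0],[0,0,0],[0,0,0],[0,0,0],[0,0,0],[0,0,0],[-0.006,-0.0255,0.01],[-0.006,-0.0255,0.01],[-0.006,-0.0255,0.01],[-0.006,-0.0255,0.01],[-0.006,-0.0255,0.01],[-0.006,-0.0255,0.01],[-0.006,-0.0255,0.01],[-0.005,-0.0255,0.01]],"twist":[[0,0,-6.725],[0,0,-6.725],[0,0,-6.725],[0,0,-6.725],[0,0,-6.725],[0,0,-6.725],[0,0,-6.725],[0,0,-6.725],[0,0,-6.725],[0,0,-6.725],[0,0,-6.725],[0,0,-6.725],[0,0,0],[0,0,0],[0,0,0],[0,0,0],[0,0,0],[0,0,0],[0,0,0],[0,0,0]]}' 1
python3 - <<'E'
from h import *
from scipy.spatial.transform import Rotation as R
im,d,p=grab("wrist");cv2.imwrite("pics/w1.png",im[...,::-1])
o=get_obs();print(o["ee_pos"],R.from_rotvec(o["orientation"]).as_matrix().round(3).tolist(),o["qpos"].round(2))
m=cv2.inRange(cv2.cvtColor(im,cv2.COLOR_RGB2HSV),(3,150,60),(18,255,255))
k,_,s,c=cv2.connectedComponentsWithStats(m)
for i in range(1,k):
    if s[i,4]>300: print(s[i],c[i],pts(c[i],d,p),plane(c[i],p,20))
# shadow-free unit view from scene
im,d,p=grab("scene");cv2.imwrite("pics/s2.png",im[...,::-1])
np.savez("s2.npz",im=im,d=d,p=p)
E
```

```text
t: 1.77
ee_pos: [638.2, -210.1, 141.7]
orientation: [-0.255, -3.131, -0.0]
ft_force: [1.0, -0.4, 0.1]
width: 88.0
grasp_force: 0.0
[ 637.24029875 -214.19087649  139.76354938] [[-0.987, 0.164, -0.002], [0.164, 0.987, -0.001], [0.002, -0.001, -1.0]] [-0.34  0.59  1.57 -0.    0.99 -1.75]
[ 303  171   44   42 1401] [324.58029979 191.84725196] [[ 632.03770846 -205.59102085   38.70458462]] [[ 637.37131575 -206.31498358   20.        ]]
```

View pics/w1.png

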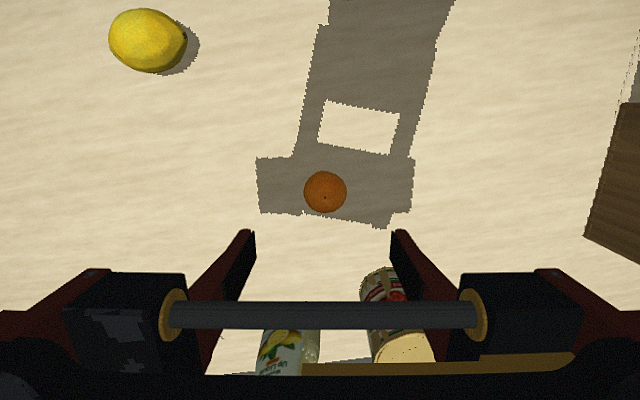

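View pics/s2.png

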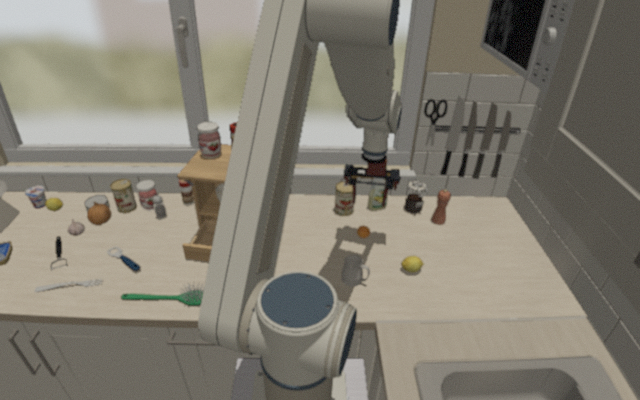

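Wrist view: mandarin at (325,192), midway between the fingers (about 322). It agrees with the triangulated (638,-207.5), so I'll descend now.

```bash
python3 -m creep '{"delta_pos":[[0.001,0.003,0.02],[0,0.0035,0.02],[0,0,0.02],[0,0,0.02],[0,0,0.02],[0,0,0.015],[0,0,0.01],[0,0,0.005],[0,0,0.002],[0,0,0],[0,0,0]],"twist":[[0,0,0],[0,0,0],[0,0,0],[0,0,0],[0,0,0],[0,0,0],[0,0,0],[0,0,0],[0,0,0],[0,0,0],[0,0,0]]}'
```

```text
t: 2.78
ee_pos: [639.1, -202.5, 11.6]
orientation: [0.255, 3.13, -0.0]
ft_force: [0.4, -0.5, -0.6]
width: 87.7
grasp_force: 0.0
```

```bash
python3 -m creep '{"delta_pos":[[0,0,0.003],[0,0,0]],"twist":[[0,0,0],[0,0,0]]}'; python3 -c "
from h import *
print(get_obs()['ee_pos']);im,d,p=grab('wrist')
m=cv2.inRange(cv2.cvtColor(im,cv2.COLOR_RGB2HSV),(3,150,60),(18,255,255))
k,_,s,c=cv2.connectedComponentsWithStats(m)
for i in range(1,k):
    if s[i,4]>300: print(s[i],c[i],plane(c[i],p,20))
"
```

```text
t: 2.95
ee_pos: [638.8, -202.4, 8.1]
orientation: [0.255, 3.13, -0.0]
ft_force: [-0.7, 0.5, 0.4]
width: 87.7
grasp_force: 0.0
[ 638.77398649 -202.43846573    8.14371728]
[ 275  217   78   75 4533] [313.68475623 254.45400397] [[ 637.85686955 -206.33913739   20.        ]]
```

```bash
python3 -m creep '{"delta_pos":[[0,-0.002,0],[0,-0.002,0],[0,0,0]],"twist":[[0,0,0],[0,0,0],[0,0,0]]}'; python3 -m creep '{"delta_pos":[[0,0,0],[0,0,0],[0,0,0],[0,0,0],[0,0,0],[0,0,0],[0,0,0],[0,0,0],[0,0,0],[0,0,0],[0,0,0],[0,0,0]],"twist":[[0,0,0],[0,0,0],[0,0,0],[0,0,0],[0,0,0],[0,0,0],[0,0,0],[0,0,0],[0,0,0],[0,0,0],[0,0,0],[0,0,0]]}' 0
```

```text
t: 3.25
ee_pos: [637.8, -206.7, 7.9]
orientation: [0.255, 3.131, -0.0]
ft_force: [-0.5, 0.1, -0.0]
width: 87.6
grasp_force: 0.0
t: 4.25
ee_pos: [637.8, -206.2, 7.7]
orientation: [0.255, 3.131, 0.0]
ft_force: [-0.3, -0.8, -0.5]
width: 44.0
grasp_force: 30.0
```

```bash
python3 -m creep '{"delta_pos":[[0,0,-0.01],[0,0,-0.02],[0,0,-0.03],[0,0,-0.03],[0,0,-0.03],[0.02,0,0],[0.03,0,0],[0.035,0,0],[0.035,0,0],[0.035,0,0],[0.035,0,0],[0.035,0,0],[0.03,0,0],[0.02,0,0],[0,0,0]],"twist":[[0,0,0],[0,0,0],[0,0,0],[0,0,0],[0,0,0],[0,0,0],[0,0,0],[0,0,0],[0,0,0],[0,0,0],[0,0,0],[0,0,0],[0,0,0],[0,0,0],[0,0,0]]}' &&  python3 -m creep '{"delta_pos":[[0,0.02,0],[0,0.03,0],[0,0.03,0],[0,0.03,0],[0,0.03,0],[0,0.03,0],[0,0.03,0],[0,0.03,0],[0,0.03,0],[0,0.03,0],[0,0.03,0],[0,0.03,0],[0,0.03,0],[0,0.03,0],[0,0.02,0],[0,0.02,0],[0,0,0],[0,0,0]],"twist":[[0,0,0],[0,0,0],[0,0,0],[0,0,0],[0,0,0],[0,0,0],[0,0,0],[0,0,0],[0,0,0],[0,0,0],[0,0,0],[0,0,0],[0,0,0],[0,0,0],[0,0,0],[0,0,0],[0,0,0],[0,0,0]]}'
```

```text
t: 5.5
ee_pos: [361.9, -160.4, 127.8]
orientation: [-0.256, -3.128, -0.002]
ft_force: [-0.5, -0.2, -0.3]
width: 44.4
grasp_force: 30.0
t: 7.0
ee_pos: [439.7, 283.4, 128.0]
orientation: [0.252, 3.131, 0.001]
ft_force: [0.1, -0.7, -0.8]
width: 44.2
grasp_force: 30.0
```

Now tilt 30°, and use the wrist and side cameras to check the drawer and shelf positions.

```bash
python3 -m creep '{"delta_pos":[[0,0,0],[0,0,0],[0,0,0],[0,0,0],[0,0,0],[0,0,0]],"twist":[[0,-6,0],[0,-6,0],[0,-6,0],[0,-6,0],[0,-6,0],[0,0,0]]}'; python3 - <<'E'
from h import *
from scipy.spatial.transform import Rotation as R
o=get_obs();print(o["ee_pos"],o["qpos"].round(2),R.from_rotvec(o["orientation"]).as_matrix().round(3).tolist())
im,d,p=grab("wrist");a=im;np.savez("w2.npz",im=im,d=d,p=p)
im,d,p=grab("side");np.savez("side2.npz",im=im,d=d,p=p)
cv2.imwrite("pics/b.png",np.vstack([cv2.resize(a,(480,300)),cv2.resize(im[130:370,130:514],(480,300))])[...,::-1])
E
```

```text
t: 7.5
ee_pos: [438.0, 277.1, 126.2]
orientation: [0.224, 2.7, -0.069]
ft_force: [-0.4, 0.2, -0.1]
width: 44.0
grasp_force: 30.0
[438.00493441 277.10610142 126.20444551] [ 0.75  0.36  2.12 -0.76  0.52 -0.01] [[-0.895, 0.168, 0.413], [0.147, 0.986, -0.083], [-0.421, -0.014, -0.907]]
```

View pics/b.png

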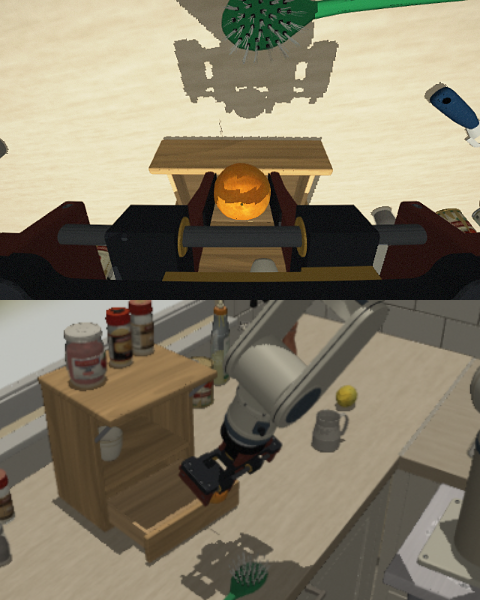

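Top (wrist): the fruit is centred between the fingers. The drawer front lies ahead, with its top edge at about (149,168)–(332,168) in the shrunken picture. Bottom (side): the gripper stands in front of the open drawer, clear of the shelf.

```bash
python3 - <<'E'
from h import *
f=np.load("w2.npz",allow_pickle=True);p=f["p"].item();d=f["d"]
q=np.array([(149,168),(332,168),(162,138),(326,138)])*4/3
a,b=plane(q[:2],p,65);print(a,b,np.linalg.norm(a-b),(a+b)/2,np.degrees(np.arctan2(*(a-b)[:2])))
print(plane(q[2:],p,5))
m=(a+b)/2
x=np.array([.987,-.161]);y=np.array([.161,.987]);
o=get_obs();print(o["ee_pos"])
T=np.r_[np.array([606.6,256.2])-68*x,30];dl=T-o["ee_pos"]
from scipy.spatial.transform import Rotation as R
M=R.from_rotvec(o["orientation"]).as_matrix();print(M.T@np.r_[dl[:2],0],M.T@[0,0,-1],M.T@np.r_[x,0])
print("tilt of finger row: rel unit y",M[:,1])
E
```

```text
[465.7659904  154.54470577  65.        ] [500.57992839 379.5596566   65.        ] 227.69220094831738 [483.17295939 267.05218119  65.        ] -171.20502741314215
[[466.0479673  152.76670372   5.        ]
 [503.60711282 389.33412266   5.        ]]
[439.29519679 278.32954303 126.78835912]
[-91.48643485   5.73386365  41.95447819] [0.41746665 0.01264755 0.90860422] [-0.908733    0.00636079  0.41743728]
tilt of finger row: rel unit y [ 0.16725416  0.98583269 -0.01264755]
```

```bash
python3 -m creep '{"delta_pos":[[-0.0114,0.0007,0.0052],[-0.0114,0.0007,0.0052],[-0.0114,0.0007,0.0052],[-0.0114,0.0007,0.0052],[-0.0114,0.0007,0.0052],[-0.0114,0.0007,0.0052],[-0.0114,0.0007,0.0052],[-0.0114,0.0007,0.0052],[0.0067,0.0002,0.0145],[0.0067,0.0002,0.0145],[0.0067,0.0002,0.0145],[0.0067,0.0002,0.0145],[0.0033,0.0001,0.0073],[0,0,0],[0,0,0]],"twist":[[0,0,0],[0,0,0],[0,0,0],[0,0,0],[0,0,0],[0,0,0],[0,0,0],[0,0,0],[0,0,0],[0,0,0],[0,0,0],[0,0,0],[0,0,0],[0,0,0],[0,0,0]]}'; python3 - <<'E'
from h import *
from scipy.spatial.transform import Rotation as R
o=get_obs();print(o["ee_pos"],o["qpos"].round(2));M=R.from_rotvec(o["orientation"]).as_matrix();print(M.round(3).tolist())
x=np.array([.987,-.161]);y=np.array([.161,.987]);v=o["ee_pos"][:2]-[606.6,256.2];print("unit xy",v@x,v@y,M.T@[0,0,-1])
im,d,p=grab("side");cv2.imwrite("pics/s3.png",cv2.resize(im[180:360,180:420],(800,600))[...,::-1])
E
```

```text
t: 8.85
ee_pos: [540.5, 266.9, 55.4]
orientation: [0.227, 2.702, -0.067]
ft_force: [-0.3, 0.1, -0.5]
width: 44.5
grasp_force: 30.0
[540.47483983 266.85090421  55.38095543] [ 0.59  0.57  1.99 -0.87  0.4  -0.03]
[[-0.896, 0.169, 0.411], [0.149, 0.985, -0.082], [-0.419, -0.012, -0.908]]
unit xy -66.9803286665889 -0.13370832938113597 [0.41880601 0.01178154 0.9079993 ]
```

View pics/s3.png

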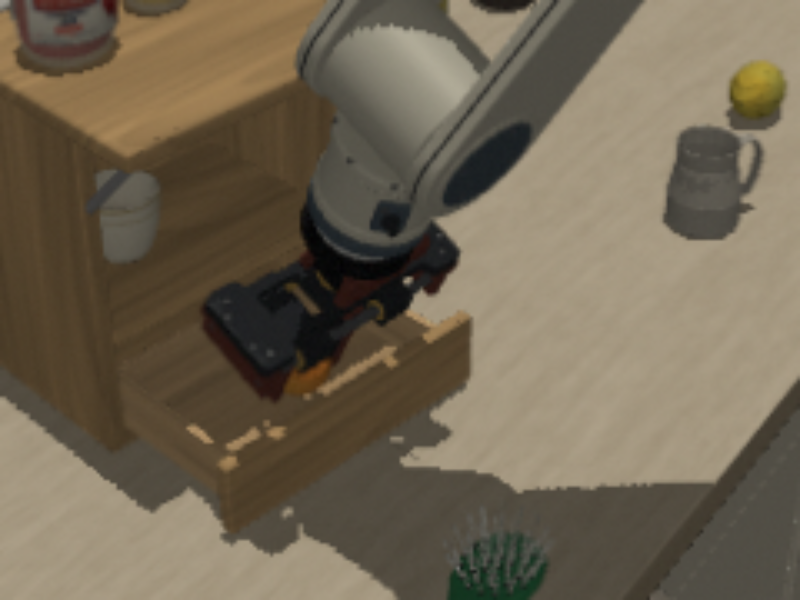

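Side crop: the fruit (about (305,378)) is inside the drawer between the fingers, behind the front wall, and the wrist is clear of the shelf. I'll lower it the rest of the way.

```bash
python3 -m creep '{"delta_pos":[[0.003,0,0.007],[0.003,0,0.007],[0.003,0,0.006],[0.002,0,0.0035],[0,0,0],[0,0,0]],"twist":[[0,0,0],[0,0,0],[0,0,0],[0,0,0],[0,0,0],[0,0,0]]}'
```

```text
t: 9.4
ee_pos: [540.3, 267.4, 30.5]
orientation: [0.226, 2.7, -0.065]
ft_force: [-0.3, -0.6, 2.7]
width: 44.1
grasp_force: 30.0
```

The upward force shows the fruit is touching the floor, so I'll release it.

```bash
python3 -m creep '{"delta_pos":[[0,0,0],[0,0,0],[0,0,0],[0,0,0],[0,0,0],[0,0,0],[0,0,0],[0,0,0],[0,0,0],[0,0,0],[0,0,0],[0,0,0]],"twist":[[0,0,0],[0,0,0],[0,0,0],[0,0,0],[0,0,0],[0,0,0],[0,0,0],[0,0,0],[0,0,0],[0,0,0],[0,0,0],[0,0,0]]}' 0.85; python3 -m creep '{"delta_pos":[[-0.004,0,-0.009],[-0.004,0,-0.009],[-0.006,0,-0.014],[-0.006,0,-0.014],[-0.006,0,-0.014],[-0.006,0,-0.014],[0.012,0,-0.012],[0.018,0,-0.008],[0.018,0,-0.008],[0.018,0,-0.008],[0.018,0,-0.008],[0.018,0,-0.008],[0.018,0,-0.008],[0,0,0],[0,0,0]],"twist":[[0,0,0],[0,0,0],[0,0,0],[0,0,0],[0,0,0],[0,0,0],[0,0,0],[0,0,0],[0,0,0],[0,0,0],[0,0,0],[0,0,0],[0,0,0],[0,0,0],[0,0,0]]}'; python3 - <<'E'
from h import *
for n in("wrist","side"):
    im,d,p=grab(n)
    m=cv2.inRange(cv2.cvtColor(im,cv2.COLOR_RGB2HSV),(3,170,60),(16,255,255)); k,_,s,c=cv2.connectedComponentsWithStats(m)
    for i in range(1,k):
        if s[i,4]>40: print(n,s[i],c[i],plane(c[i],p,38))
    cv2.imwrite(f"pics/{n}4.png",im[...,::-1])
E
```

```text
t: 10.4
ee_pos: [539.5, 267.3, 29.4]
orientation: [0.225, 2.701, -0.066]
ft_force: [0.1, -0.1, -0.4]
width: 74.9
grasp_force: 0.0
t: 11.65
ee_pos: [404.2, 291.2, 113.9]
orientation: [0.222, 2.701, -0.066]
ft_force: [-0.3, 0.8, 0.0]
width: 74.8
grasp_force: 0.0
wrist [303 265  38  18 380] [321.55       271.23421053] [[548.3312522  266.15249053  38.        ]]
wrist [622 276  18  35 255] [631.71372549 294.49019608] [[680.92885203 690.17029144  38.        ]]
wrist [309 282  28   6  41] [322.90243902 285.56097561] [[581.24742568 262.29440576  38.        ]]
side [234 133  18   9  57] [242.70175439 136.64912281] [[1276.11639636 -479.77843079   38.        ]]
side [215 136  21   7  93] [224.07526882 139.11827957] [[1321.30052062 -416.09230871   38.        ]]
side [301 137  11   5  42] [305.71428571 138.97619048] [[1047.20035152 -606.51534783   38.        ]]
side [117 274  18   8  65] [125.38461538 277.67692308] [[885.62324676 419.67784493  38.        ]]
side [259 288  18  15 200] [267.725 294.415] [[548.45169678 259.72403382  38.        ]]
side [ 51 350  17   9  69] [ 59.72463768 354.57971014] [[781.45989701 685.76639281  38.        ]]
```

View pics/wrist4.png

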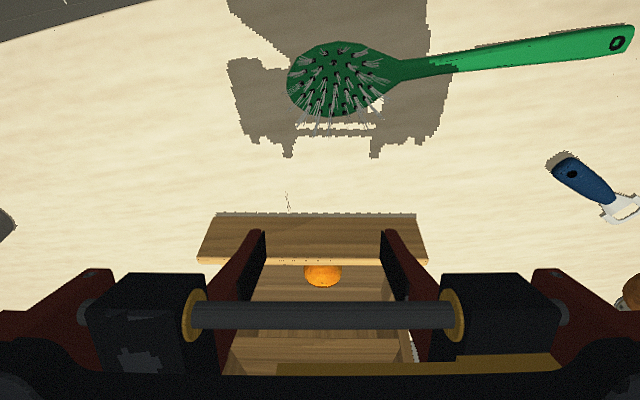

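Wrist view: the mandarin lies at about (322,271), just inside the front wall of the open drawer and at rest. Next I'll shut the fingers, go in front of the drawer front a little right of centre, and tilt further for shelf clearance.

```bash
python3 -m creep '{"delta_pos":[[-0.006,-0.0085,0.0128],[-0.006,-0.0085,0.0128],[-0.006,-0.0085,0.0128],[-0.006,-0.0085,0.0128],[-0.006,-0.0085,0.0128],[-0.006,-0.0085,0.0128],[0,0,0],[0,0,0],[0,0,0],[0,0,0],[0,0,0],[0,0,0]],"twist":[[0,0,0],[0,0,0],[0,0,0],[0,0,0],[0,0,0],[0,0,0],[0,-3,0],[0,-3,0],[0,-2,0],[0,0,0],[0,0,0],[0,0,0]]}' 0; cat > st.py <<'E'
from h import *
from scipy.spatial.transform import Rotation as R
o=get_obs();M=R.from_rotvec(o["orientation"]).as_matrix()
x=np.array([.987,-.161]);y=np.array([.161,.987]);v=o["ee_pos"][:2]-[606.6,256.2]
print("q",o["qpos"].round(2),"unit",v@x,v@y,o["ee_pos"][2],"tilt",np.degrees(np.arccos(-M[2,2])),"ux,uy,down in tool",(M.T@np.r_[x,0]).round(3),(M.T@np.r_[y,0]).round(3),(M.T@[0,0,-1]).round(3))
E
python3 st.py
```

```text
t: 12.75
ee_pos: [464.3, 237.8, 75.8]
orientation: [0.223, 2.598, -0.099]
ft_force: [-0.2, -0.6, 0.6]
width: 0.6
grasp_force: 0.0
q [ 0.69  0.49  2.19 -1.31  0.43  0.5 ] unit -137.5044930152562 -41.08929540154923 75.83073850957877 tilt 30.80249855946024 ux,uy,down in tool [-0.859  0.017  0.511] [ 0.     1.    -0.032] [0.511 0.027 0.859]
```

```bash
python3 -m creep '{"delta_pos":[[0.0075,-0.0035,0.0086],[0.0075,-0.0035,0.0086],[0.0075,-0.0035,0.0086],[0.0075,-0.0035,0.0086],[0,0,0],[0,0,0],[0,0,0]],"twist":[[0,0,0],[0,0,0],[0,0,0],[0,0,0],[0,-1,0],[0,0,0],[0,0,0]]}'; python3 st.py
```

```text
t: 13.33
ee_pos: [457.1, 238.7, 54.6]
orientation: [0.233, 2.617, -0.132]
ft_force: [0.4, -0.8, -0.7]
width: 0.4
grasp_force: 0.0
q [ 0.71  0.54  2.18 -1.31  0.44  0.53] unit -144.74506090412766 -41.38491326302738 54.58253193023829 tilt 29.819452982878282 ux,uy,down in tool [-0.869  0.029  0.494] [ 0.     0.998 -0.058] [0.495 0.05  0.868]
```

```bash
python3 -m creep '{"delta_pos":[[0,0,0],[0,0,0],[0,0,0],[0,0,0],[0,0,0],[0,0,0]],"twist":[[-2.5,-0.25,-4.3],[-2.5,-0.25,-4.3],[-2.5,-0.25,-4.3],[-2.5,-0.25,-4.3],[0,0,0],[0,0,0]]}'; python3 st.py
```

```text
t: 13.83
ee_pos: [463.2, 249.3, 78.1]
orientation: [-0.21, 2.653, -0.027]
ft_force: [1.0, 0.0, 0.0]
width: 0.2
grasp_force: 0.0
q [ 0.62  0.45  2.21 -1.31  0.27  0.14] unit -140.4101573328988 -29.872135009733416 78.14150050143562 tilt 27.54628259007918 ux,uy,down in tool [-0.839 -0.301  0.453] [-0.292  0.952  0.091] [0.459 0.056 0.887]
```

```bash
python3 -m creep '{"delta_pos":[[0,0,0],[0,0,0],[0,0,0],[0,0,0],[0,0,0],[0,0,0],[0,0,0],[0,0,0],[0,0,0],[0,0,0],[0,0,0]],"twist":[[3,0.36,5.8],[3,0.36,5.8],[3,0.36,5.8],[3,0.36,5.8],[3,0.36,5.8],[3,0.36,5.8],[0,-2,0],[0,-2,0],[0,-2,0],[0,0,0],[0,0,0]]}'; python3 st.py
```

```text
t: 14.75
ee_pos: [462.1, 250.1, 77.1]
orientation: [0.664, 2.495, -0.277]
ft_force: [-0.2, 1.0, 0.4]
width: 0.2
grasp_force: 0.0
q [ 0.8   0.55  2.05 -0.99  0.71  0.58] unit -141.62074675924012 -29.263086744767786 77.05575199010296 tilt 33.47128316963513 ux,uy,down in tool [-0.789  0.366  0.494] [ 0.277  0.929 -0.246] [0.549 0.058 0.834]
```

```bash
python3 -m creep '{"delta_pos":[[0.0062,-0.0044,0.0106],[0.0062,-0.0044,0.0106],[0.0062,-0.0044,0.0106],[0.0062,-0.0044,0.0106],[0,0,0],[0,0,0],[0,0,0],[0,0,0],[0,0,0]],"twist":[[0,0,0],[0,0,0],[0,0,0],[0,0,0],[0,0,-6],[0,0,-6],[0,0,-6],[0,0,0],[0,0,0]]}'; python3 st.py
```

```text
t: 15.5
ee_pos: [454.9, 231.0, 29.8]
orientation: [0.274, 2.592, -0.388]
ft_force: [0.1, -0.3, -0.7]
width: 0.6
grasp_force: 0.0
q [ 0.78  0.64  2.09 -1.15  0.64  0.45] unit -145.61721485337728 -49.33149911614615 29.7654317974208 tilt 33.48876472074739 ux,uy,down in tool [-0.863  0.108  0.494] [-0.019  0.969 -0.246] [0.505 0.221 0.834]
```

```bash
python3 -m creep '{"delta_pos":[[-0.0052,0.0006,0.003],[-0.0052,0.0006,0.003],[-0.0052,0.0006,0.003],[-0.0052,0.0006,0.003],[-0.0052,0.0006,0.003],[-0.0052,0.0006,0.003],[-0.0052,0.0006,0.003],[-0.0052,0.0006,0.003],[-0.0052,0.0006,0.003],[-0.0052,0.0006,0.003],[-0.0052,0.0006,0.003],[-0.0052,0.0006,0.003],[-0.0052,0.0006,0.003],[-0.0052,0.0006,0.003],[-0.0052,0.0006,0.003],[-0.0052,0.0006,0.003]],"twist":[[0,0,0],[0,0,0],[0,0,0],[0,0,0],[0,0,0],[0,0,0],[0,0,0],[0,0,0],[0,0,0],[0,0,0],[0,0,0],[0,0,0],[0,0,0],[0,0,0],[0,0,0],[0,0,0]]}'; python3 st.py; python3 -c "
from h import *
im,d,p=grab('side');cv2.imwrite('pics/s5.png',cv2.resize(im[160:340,160:400],(800,600))[...,::-1])"
```

```text
t: 16.83
ee_pos: [550.5, 214.8, 29.5]
orientation: [0.268, 2.593, -0.39]
ft_force: [-1.6, 1.1, 0.2]
width: 0.1
grasp_force: 0.9
q [ 0.63  0.68  1.96 -1.13  0.62  0.25] unit -48.75084383723347 -49.91679851370604 29.450547936055468 tilt 33.499878823905924 ux,uy,down in tool [-0.863  0.104  0.494] [-0.023  0.969 -0.245] [0.505 0.223 0.834]
```

View pics/s5.png

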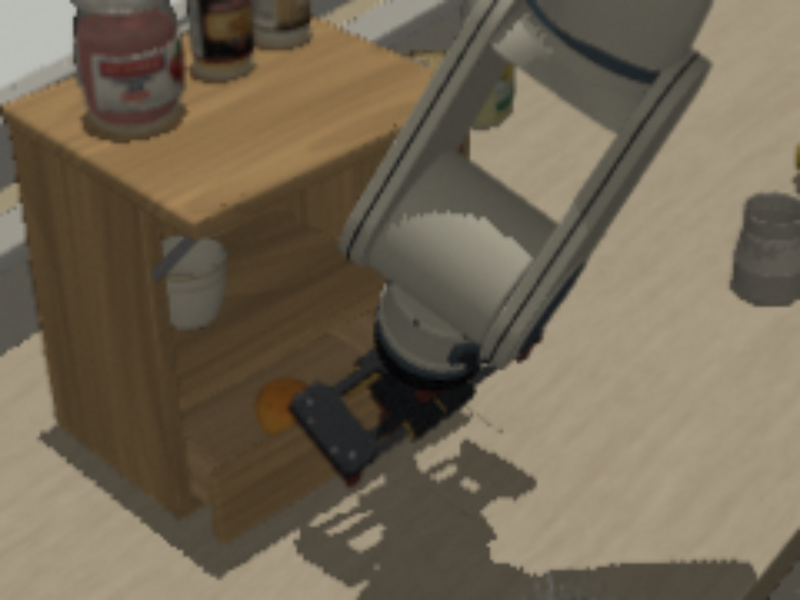

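Side crop: the drawer is about two thirds shut, with the mandarin (about (280,405)) lying in it. I'll check the wrist's gap to the shelf before finishing the push.

```bash
python3 - <<'E'
from h import *
x=np.array([.987,-.161]);y=np.array([.161,.987])
for n in("side","scene"):
    im,d,p=grab(n); v,u=np.mgrid[0:400,0:640]; P=pts(np.c_[u.ravel(),v.ravel()],d,p); C=im.reshape(-1,3).astype(int)
    U=np.c_[(P[:,:2]-[606.6,256.2])@x,(P[:,:2]-[606.6,256.2])@y,P[:,2]]
    grey=(C.max(1)-C.min(1)<35)&(d.ravel()>0)
    for z0 in range(150,330,20):
        m=grey&(abs(U[:,2]-z0)<10)&(abs(U[:,1])<140)&(U[:,0]>-300)&(U[:,0]<-20)
        if m.sum()>5: print(n,z0,np.percentile(U[m,0],[90,98,100]).round(),m.sum())
    w=~grey&(abs(U[:,2]-281)<5)&(abs(U[:,1])<125)&(U[:,0]<0)&(U[:,0]>-100); print("shelf min x",np.percentile(U[w,0],[1,5]) if w.sum() else None)
E
```

```text
side 150 [-149. -130.  -89.] 45
side 170 [-123. -117. -115.] 104
side 190 [-141. -119. -113.] 122
side 210 [-135. -123. -120.] 191
side 230 [-148. -123.  -21.] 152
side 250 [-38. -26. -21.] 223
side 270 [-186.  -54.  -33.] 342
side 290 [-177. -159. -149.] 604
side 310 [-181. -167. -158.] 926
shelf min x [-56.37696062 -54.27700386]
scene 150 [-97. -89. -73.] 221
scene 170 [-90. -87. -85.] 82
scene 190 [-119. -114. -111.] 48
scene 210 [-132. -118. -114.] 24
scene 230 [-88. -24. -22.] 27
scene 250 [-25. -23. -22.] 7
scene 270 [-52. -43. -33.] 29
shelf min x [-57.1657698  -55.48868651]
```

Clearance is ample (the arm is at x ≤ -150 at shelf height), so I'll finish the push.

```bash
python3 -m creep '{"delta_pos":[[-0.0052,0.0006,0.003],[-0.0052,0.0006,0.003],[-0.0052,0.0006,0.003],[-0.0052,0.0006,0.003],[-0.0026,0.0003,0.0015],[0,0,0]],"twist":[[0,0,0],[0,0,0],[0,0,0],[0,0,0],[0,0,0],[0,0,0]]}'; python3 st.py; python3 -m creep '{"delta_pos":[[-0.0017,0.0002,0.001],[-0.0017,0.0002,0.001],[-0.0017,0.0002,0.001],[0,0,0]],"twist":[[0,0,0],[0,0,0],[0,0,0],[0,0,0]]}'; python3 st.py
```

```text
t: 17.48
ee_pos: [577.6, 210.2, 29.5]
orientation: [0.269, 2.593, -0.389]
ft_force: [0.1, 0.3, 0.9]
width: 0.2
grasp_force: 0.0
q [ 0.59  0.69  1.92 -1.12  0.61  0.2 ] unit -21.235169559454544 -50.091997682449126 29.495421185921167 tilt 33.52070339597069 ux,uy,down in tool [-0.863  0.105  0.495] [-0.023  0.969 -0.245] [0.505 0.223 0.834]
t: 17.82
ee_pos: [582.8, 209.4, 29.5]
orientation: [0.268, 2.593, -0.389]
ft_force: [-0.4, -1.0, 0.7]
width: 0.5
grasp_force: 0.3
q [ 0.59  0.7   1.91 -1.11  0.61  0.18] unit -15.924595693254991 -50.00508104486846 29.459903940917442 tilt 33.513194793363276 ux,uy,down in tool [-0.863  0.104  0.495] [-0.023  0.969 -0.245] [0.505 0.223 0.834]
```

```bash
for i in 1 2; do python3 -m creep '{"delta_pos":[[-0.0017,0.0002,0.001],[-0.0017,0.0002,0.001],[-0.0017,0.0002,0.001]],"twist":[[0,0,0],[0,0,0],[0,0,0]]}' | grep -E "ee_pos|ft_f"; done
```

```text
ee_pos: [587.5, 208.4, 29.1]
ft_force: [-18.8, 6.8, 11.8]
ee_pos: [588.5, 208.1, 28.8]
ft_force: [-57.6, 19.6, 41.2]
```

The force rose at the end stop, so the drawer is shut. I'll back off and check.

```bash
python3 -m creep '{"delta_pos":[[0.0052,-0.0006,-0.003],[0.0087,-0.001,-0.005],[0.017,-0.002,-0.01],[0.017,-0.002,-0.01],[0.017,-0.002,-0.01],[0.017,-0.002,-0.01],[0.017,-0.002,-0.01],[0,0,0],[0,0,0]],"twist":[[0,0,0],[0,0,0],[0,0,0],[0,0,0],[0,0,0],[0,0,0],[0,0,0],[0,0,0],[0,0,0]]}'; python3 - <<'E'
from h import *
im,d,p=grab("side");cv2.imwrite("pics/s6.png",cv2.resize(im[160:340,160:400],(800,600))[...,::-1])
E
```

```text
t: 19.07
ee_pos: [480.5, 227.1, 30.3]
orientation: [0.266, 2.593, -0.389]
ft_force: [0.2, -0.1, 0.2]
width: 0.3
grasp_force: 0.0
```

View pics/s6.png

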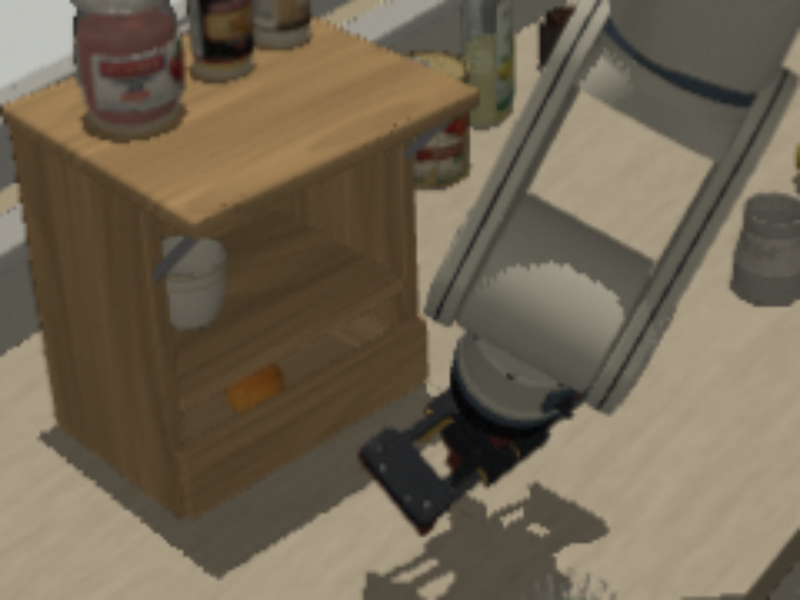

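The drawer front sits flush with the case, with the mandarin visible inside through the gap above it (about (255,388)). The robot is clear of everything, so I'm handing in.

```bash
python3 -c "
from workcell import close_job
print(close_job())"
```

```text
the job is handed in; nothing more can be done
None
```

The mandarin was set down in the open drawer and released, the drawer was pushed shut against its stop with the fruit inside, the jug and lemon were not touched, and the job was handed in at about 19 s; no verdict came back.

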